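# Dose a beaker at the bottle-top dispenser

## Task

Stand the blue beaker upright on the marked disc under the dispenser's spout and let go of it, next raise the red shut-off lever fully, then press the green pump cap all the way down for a moment and let it spring back. Then lower the red lever fully again, leaving the beaker under the spout. Never press the cap while the lever is down or the beaker is not in place, do not push against the clear splash shield, and leave the other containers standing where they are.

Things in the scene. Friction and masses are not known exactly. Their poses are not given: they have to be found in the camera images.
- beaker: Blue open plastic beaker, straight round wall, 54 mm outer diameter, 64 mm tall, 3 mm wall, about 70 g, standing upright on the bench among other containers. Origin: centre of its underside, z up.
- station: Fixed station: steel base plate 280 (x) x 240 (y) x 8 mm, -x side roughly facing the robot. Origin: on the bench under the bottle's axis, at the plate's centre; z up. Amber bottle, radius 38 mm, to z 168 mm; white head, radius 23 mm, z 165 to 195 mm, green pump cap on top. A white spout 10 mm thick runs along -x at z 180 mm and turns down at x -85 mm. Red lever on the head's +y side.
- stand_spot (a point): Centre of the flat disc mark (white with a blue rim, 68 mm wide) on top of the base plate, z 8 mm, straight below the spout's mouth; the beaker's underside belongs here, centred to about 15 mm. Axes as the station's.
- outlet (a point): Mouth of the spout, pointing down, 143 mm above the disc mark: no room above the beaker for an upright gripper, so the beaker is brought in with the tool tilted, from the robot's side.
- cap_top (a point): Centre of the top face of the green sprung pump cap, 34 mm in diameter; 220 mm above the bench when up. Moves straight down when pressed.
- cap (a joint): Pump cap travel in m: 0 up, 0.010 fully down. Springs back; 3 N to start, 8 N at the bottom.
- lever_grip (a point): Where to grip the red L-shaped lever: on its crossbar, 10 mm thick, along the station's y axis. The arm (8 mm thick, 60 mm long) runs from the pivot towards the robot at the station's y 46 mm; the crossbar runs from the arm's end outwards to y 92 mm. This point is at y 72 mm.
- lever_pivot (a point): Point on the lever's hinge axis (parallel to the station's y axis) level with lever_grip along y, 180 mm above the bench, 5 mm on the robot's side of the bottle axis. The grip moves about it on a 60 mm radius.
- lever (a joint): Shut-off lever angle in rad: 0 down (closed; the arm droops 0.26 rad below level towards the robot), 1.0 fully raised (open; the arm stands 0.74 rad above level). Stays where left; about 1.5 N at the crossbar moves it.
- shield_edge (a point): Middle of the lower front edge of the clear splash shield: a level clear panel 200 mm wide (y), 5 mm thick, with blue front trim, underside 88 mm above the cap. It begins 12 mm behind the bottle axis (away from the robot) and runs 130 mm back to two steel posts at y +-90 mm. Press the cap with the tool tilted, the gripper leaning back to the robot.
- shield: The clear splash shield with its two posts, part of the station; body origin coincides with the station's origin.
- rack: Bystander: white tube rack 55 (x) x 115 (y) mm with green-capped tubes, 100 mm tall overall. Origin: centre of its underside.
- reagent: Bystander: amber bottle, 60 mm in diameter, 130 mm tall. Origin: centre of its underside.
- jar: Bystander: white jar with a red lid, 68 mm in diameter, 85 mm tall. Origin: centre of its underside.
- vial: Bystander: small amber jar, white lid, 32 mm in diameter, 55 mm tall, standing on the station's base plate beside the disc mark on its -y side. Origin: centre of its underside.
- tube_a: Bystander: upright green-capped tube 17 mm thick, 88 mm tall, in a grey round foot 44 mm in diameter, left (+y) of the middle. Origin: centre of its underside.
- tube_b: Bystander: same as tube_a, right (-y) of the middle.
Things that resemble listed ones, but are neither listed nor needed, are in the scene too. Several things have the shape of the beaker; the one meant has the colours described above.

How it is judged:
By the outcome, as a careful person would: the job done as asked, in the order asked, and still so for the second after the job is handed in, with the robot touching nothing.
It also fails if it takes over 72 s, if anything falls off the work surface, if the arm or the gripper's body presses on something with over 40 N, if the wrist force passes 120 N, or if a joint passes its speed limit or range.

## Robot

A 6-joint arm with a two-finger parallel gripper is mounted at the origin on the work surface. World frame = base frame: x ahead of the robot, y to its left, z up, the work surface at z = 0. Lengths are in m, angles in rad, forces in N, time in s.
With the tool pointing down it reaches from about 0.3 to 0.875 m from the base axis. Payload 6.4 kg.
Tool frame: the origin (TCP) lies midway between the tips of the shut fingers; the grasp point (between the pads) lies 19 mm behind it; z points along the fingers, y is the line along which they close (so a half turn about z gives the same grasp; the last joint's range is limited). The gripper opens to 85 mm and grips with 20 to 120 N. Pads are 22 mm wide; open, the fingers measure 114 mm over their backs; the gripper's body (76 mm by 85 mm) begins 54 mm behind the grasp point. The pads swing forward as they close: fully open they stand 13 mm farther back than shut.
Start: joints at [-1.541, 0.181, 1.607, -0, 1.354, -0.206], TCP at [0.134, -0.559, 0.231] pointing down, gripper open.
Joint ranges: [-2.99, 2.99], [-0.89, 2.07], [0.3, 2.58], [-1.14, 4.28], [0, 2.63], [-3.12, 3.12]. Speed limits (rad/s): [2.57, 2.57, 3.01, 3.14, 3.14, 3.14].

## Interface

Orientations are given as a unit quaternion [w, x, y, z].
In Python, from bench import get_obs, camera, hand_in gives the robot as it stands.
- The arm moves only by the tool carry_out, never from a script. Its argument "plan" is a list that holds one entry, the list of rows, each a list of 7 numbers: the shift along the world's x, y, z in m, then the turn, a rotation vector about the world's x, y, z in rad, then the opening, from 0 (shut) to 1 (fully open). In form: [[[x, y, z, rx, ry, rz, hand], ...]]. A call has exactly 5 rows; each row is the pose to reach, as a shift and turn from the pose commanded when the call began; what a row does not reach only later rows make up. A row lasts 1/12 s, in which the tool goes at most 41.7 mm and 7.16 degrees, less where a joint would pass 70% of its speed; a pose out of reach is approached as far as the arm can. A call with a gripper value outside its range is refused whole. The fingers move at their own pace and stop on an object; the grip force is fixed at half the most. Time passes only in rows, so rows that repeat a pose let the fingers close, or fill a call up. It gives the time, the measured TCP pose, the force, the opening and the grip force at its end, in the units of the state.
- get_obs(): the state, without advancing time (a new reading comes with each control period).
- camera(name): name is "scene" or "top"; returns a dict with "pixels" (420x560x3 uint8, red, green, blue), "z_map" (420x560 float32, m along the optical axis (not along the pixel's ray), 0 where there is no reading), "camera_matrix" (3x3 intrinsics, pixels), "k1" (the pictures are not rectified: a ray, as slopes to the right and down, at radius r is drawn at 1 + k1 r^2 times it, then the intrinsics apply), "cam_to_world" (4x4, takes a point from camera to world coordinates). Camera axes: x right, y up, looking along -z (the intrinsics and any distortion apply to the point x, -y, -z); pixel columns grow to the right and rows downward; lengths in m; the calibration is good to about 2 mm. A picture is of the moment at which its call begins.
- hand_in(): hands the job in; it is judged then, once.
The state is a dict: "time_s": time; "q": joint angles; "dq": joint speeds; "joint_efforts": joint torques, N m; "eef_pos": TCP position; "eef_rot": TCP orientation; "wrist_force": force on the tool from outside, world axes, zero at the start; "torque": the same for the moment, N m; "opening": opening from 0.0 (shut) to 1.0 (fully open); "grasp_force": force on a finger pad.
Only numpy, scipy, OpenCV 4.12 (cv2) and the standard library are available. Lean on these libraries where they do the work, as an engineer would, in place of code of your own. Each camera call takes 0.05 s, during which the arm holds its last target. There are 200 camera calls.

## Working session

There is one attempt and no reset: what is moved stays moved. The work goes in short steps, Python scripts to look and compute and a tool call to move; the robot and the scene stay as the last step left them, time stands still between calls to the robot, and variables do not carry over. Pictures are saved under pics/ and viewed, at most 11 in all, crops included, and the job is handed in when it is done.

Besides the shell and the picture viewer there is one more tool, called after "Request:" as name([rows], argument=value, ...), one row to a line, values as JSON. carry_out: Moves the arm, as the interface text tells. Its arguments: {"type":"object","properties":{"plan":{"type":"array","items":{"type":"array","items":{"type":"array","items":{"type":"number"}}}}},"required":["plan"]}

```bash
ls; mkdir -p pics; cat > h.py <<'E'
import numpy as np, cv2
from bench import get_obs, camera, hand_in
def cast(c,u,v,z=None):
    K=c['camera_matrix'];K=np.array(K,float)
    p=np.array([[(u-K[0,2])/K[0,0],(v-K[1,2])/K[1,1]]])[0]
    s=p.copy()
    for _ in range(20): s=p/(1+c['k1']*(s@s))
    d=np.array([s[0],-s[1],-1.0]); T=np.array(c['cam_to_world'])
    o=T[:3,3]; w=T[:3,:3]@d
    if z is None:
        zz=c['z_map'][int(round(v)),int(round(u))]; return o+w*zz
    return o+w*(z-o[2])/w[2]
def cloud(c):
    K=np.array(c['camera_matrix'],float);H,W=c['z_map'].shape
    u,v=np.meshgrid(np.arange(W),np.arange(H))
    p=np.stack([(u-K[0,2])/K[0,0],(v-K[1,2])/K[1,1]],-1);s=p.copy()
    for _ in range(20): s=p/(1+c['k1']*(s**2).sum(-1,keepdims=True))
    d=np.concatenate([s[...,:1],-s[...,1:],-np.ones((H,W,1))],-1)*c['z_map'][...,None]
    T=np.array(c['cam_to_world']); P=d@T[:3,:3].T+T[:3,3]; P[c['z_map']==0]=np.nan
    return P
E
python3 - <<'E'
from h import *
import pickle
for n in ('scene','top'):
    c=camera(n); cv2.imwrite(f'pics/{n}0.png',c['pixels'][...,::-1]); pickle.dump(c,open(n+'0.pkl','wb'))
    print(n,c['camera_matrix'],c['k1'],np.round(c['cam_to_world'],3))
print(get_obs())
E
```

```text
pics
scene [[496.43747117   0.         280.97643227]
 [  0.         496.43747117 215.62374497]
 [  0.           0.           1.        ]] 0.05031113406744468 [[ 0.931  0.237 -0.276  0.202]
 [-0.364  0.586 -0.724 -1.094]
 [-0.01   0.775  0.632  1.078]
 [ 0.     0.     0.     1.   ]]
top [[433.82708744   0.         270.20938226]
 [  0.         433.82708744 206.74439565]
 [  0.           0.           1.        ]] -0.06148004604796896 [[-0.012  0.988 -0.157  0.346]
 [-1.    -0.01   0.013 -0.087]
 [ 0.011  0.157  0.988  1.498]
 [ 0.     0.     0.     1.   ]]
{'time_s': 0.1, 'q': array([-1.54134128e+00,  1.81461450e-01,  1.60787316e+00,  3.99890636e-06,
        1.35383462e+00, -2.06325752e-01]), 'dq': array([-5.02748915e-04, -1.21331663e-03, -1.95628402e-03, -4.43864661e-04,
       -4.26129751e-05, -1.02496750e-03]), 'joint_efforts': array([ 5.65604660e-04, -4.45873654e+01, -3.52237558e+01, -2.74242011e-04,
        4.10897657e-03,  2.17457762e-05]), 'eef_pos': array([ 0.13431045, -0.55859089,  0.23049408]), 'eef_rot': array([-7.85034309e-04,  9.93058714e-01,  1.17617047e-01,  7.15662372e-05]), 'wrist_force': array([ 0.12792437, -0.54232185, -0.09737024]), 'torque': array([-0.00984301,  0.01096852, -0.04244881]), 'grasp_force': 0.0, 'opening': 1.0021857046868439}
```

View pics/scene0.png

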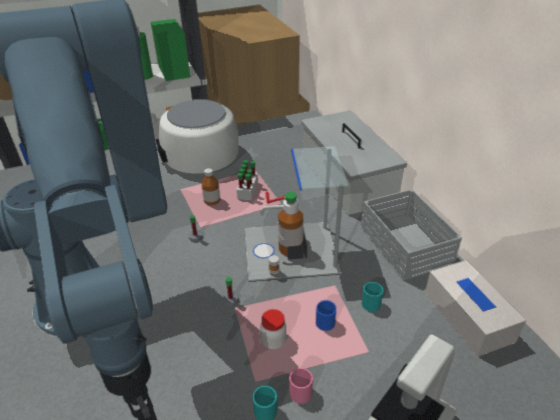

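View pics/top0.png

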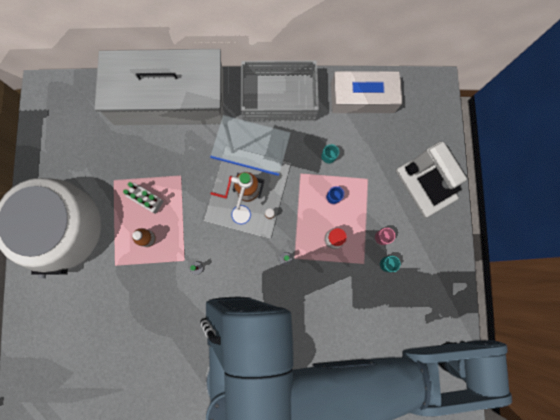

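Cup-shaped candidates in the scene view: blue (326,316), teal (372,297), teal (265,403) and pink (301,386). In the top view these are blue (336,195), teal (331,153), teal (391,264) and pink (387,235). The description calls for blue, so I choose (326,316) in scene and (336,195) in top. The station has its plate at top (246,195), disc at (241,214), cap at (245,178), lever at (228,188) and vial at (270,213).

```bash
cat > m.py <<'E'
from h import *
import pickle
S=pickle.load(open('scene0.pkl','rb'));T=pickle.load(open('top0.pkl','rb'))
def mask(c,lo,hi,box):
    h=cv2.cvtColor(c['pixels'],cv2.COLOR_RGB2HSV);m=cv2.inRange(h,lo,hi)
    k=np.zeros_like(m);x0,y0,x1,y1=box;k[y0:y1,x0:x1]=1;return m*k
def cen(m):
    n,l,s,c=cv2.connectedComponentsWithStats(m);i=1+np.argmax(s[1:,4]);return c[i],s[i],l==i
E
python3 - <<'E'
from m import *
PT=cloud(T);PS=cloud(S)
for n,c,P,box in(('top',T,PT,(315,175,360,215)),('scene',S,PS,(305,295,350,340))):
    ce,s,l=cen(mask(c,(100,120,40),(128,255,255),box)); q=P[l]
    r=q[q[:,2]>0.055]; 
    print(n,'blue',ce,s,'median rim',np.nanmedian(r,0),'min/max',np.nanmin(r,0),np.nanmax(r,0),len(r), 'all', np.nanmin(q,0),np.nanmax(q,0))
    if len(r)>5:
        A=np.c_[2*r[:,:2],np.ones(len(r))];x=np.linalg.lstsq(A,(r[:,:2]**2).sum(1),rcond=None)[0];print('circle',x[:2],np.sqrt(x[2]+x[:2]@x[:2]))
# cap green
for n,c,P,box,g in(('top',T,PT,(232,165,262,195),0),('scene',S,PS,(280,188,302,212),0)):
    ce,s,l=cen(mask(c,(45,100,40),(85,255,255),box));q=P[l]
    print(n,'cap',ce,s,cast(c,*ce,.22),np.nanmax(q,0))
    qq=q[q[:,2]>.214];print('capmed',np.nanmean(qq,0),len(qq))
# disc rim
for n,c,P,box in(('top',T,PT,(225,200,258,230)),('scene',S,PS,(245,235,280,265))):
    m=mask(c,(100,70,40),(128,255,255),box);ys,xs=np.nonzero(m)
    pts=np.array([cast(c,x,y,.008) for x,y in zip(xs,ys)]);e=cv2.fitEllipse(np.c_[xs,ys].astype(np.float32))
    print(n,'disc',e,cast(c,*e[0],.008))
# lever red
for n,c,P,box in(('top',T,PT,(205,170,240,205)),('scene',S,PS,(258,185,292,210))):
    ce,s,l=cen(mask(c,(0,120,60),(8,255,255),box)|mask(c,(172,120,60),(180,255,255),box));q=P[l]
    print(n,'lever',ce,s,np.nanmin(q,0),np.nanmax(q,0))
    ys,xs=np.nonzero(l);i=np.argmin(xs);print([np.round((xs[i],ys[i],*P[ys[i],xs[i]]),3) for i in np.argsort(xs)[::max(1,len(xs)//12)]])
# vial
for n,c,P,box in(('top',T,PT,(262,205,280,222)),):
    q=P[box[1]:box[3],box[0]:box[2]].reshape(-1,3);q=q[q[:,2]>.05];print('vial',np.nanmean(q,0),np.nanmin(q,0),np.nanmax(q,0))
# others heights
for nm,(x0,y0,x1,y1) in dict(jar=(322,222,352,252),rack=(118,178,168,215),reag=(128,225,156,250),ta=(186,258,206,275),tb=(280,250,298,266),teal=(320,143,343,164)).items():
    q=PT[y0:y1,x0:x1].reshape(-1,3);q=q[q[:,2]>.04];print(nm,np.round(np.nanmin(q,0),3),np.round(np.nanmax(q,0),3))
# shield trim
ce,s,l=cen(mask(T,(105,120,60),(128,255,255),(205,150,285,180)));ys,xs=np.nonzero(l);print('trim',s,cast(T,xs[np.argmin(xs)],ys[np.argmin(xs)],.308),cast(T,xs.max(),ys[np.argmax(xs)],.308))
a=cv2.resize(S['pixels'][170:350,220:400],None,fx=3.3,fy=3.3,interpolation=2);cv2.imwrite('pics/crop0.png',a[...,::-1])
E
```

```text
top blue [334.82758621 194.63546798] [327 187  17  16 203] median rim [ 0.60128437 -0.31740038  0.06073012] min/max [ 0.59181478 -0.35377798  0.05555558] [ 0.6408707  -0.30268621  0.06810363] 29 all [ 0.59041089 -0.35519561 -0.00686099] [ 0.64346254 -0.30242963  0.06810363]
circle [ 0.61740509 -0.32910181] 0.024825338188389726
scene blue [325.6        314.98333333] [316 301  20  29 480] median rim [ 0.61136623 -0.34393961  0.05908456] min/max [ 0.59188606 -0.35825993  0.05524144] [ 0.64159345 -0.30528733  0.06617363] 81 all [ 0.59173389 -0.35973739 -0.00092426] [ 0.64413817 -0.30306482  0.06617363]
circle [ 0.61794479 -0.33170192] 0.02452721341414002
top cap [244.40243902 177.56097561] [240 173  10  10  82] [ 0.63889463 -0.02760073  0.22      ] [ 0.65323062 -0.01416392  0.22389427]
capmed [ 0.63928641 -0.02756539  0.2190539 ] 79
scene cap [290.39772727 196.43181818] [286 192  10  10  88] [ 0.63432829 -0.04094193  0.22      ] [ 0.65211391 -0.01359581  0.22041647]
capmed [ 0.63838342 -0.03015808  0.21678506] 56
top disc ((240.6068878173828, 214.2090301513672), (18.6951904296875, 18.966
[... 1825 characters left out ...]
2.60e-02, 1.67e-01]), array([2.77e+02, 1.98e+02, 6.17e-01, 2.40e-02, 1.74e-01]), array([2.80e+02, 1.98e+02, 6.26e-01, 2.10e-02, 1.73e-01]), array([2.82e+02, 1.98e+02, 6.30e-01, 1.50e-02, 1.76e-01])]
vial [ 0.55467975 -0.10385589  0.06229635] [ 0.54101595 -0.11569551  0.05006594] [ 0.57015577 -0.09208282  0.07097433]
jar [ 0.437 -0.355  0.042] [ 0.501 -0.292  0.093]
rack [0.566 0.266 0.04 ] [0.667 0.386 0.11 ]
reag [0.447 0.291 0.041] [0.505 0.344 0.136]
ta [0.366 0.138 0.047] [0.382 0.155 0.093]
tb [ 0.395 -0.165  0.045] [ 0.411 -0.149  0.097]
teal [ 0.738 -0.346  0.04 ] [ 0.792 -0.29   0.07 ]
trim [211 156  68  20 134] [0.68224128 0.06276651 0.308     ] [ 0.6281306  -0.12621273  0.308     ]
```

View pics/crop0.png

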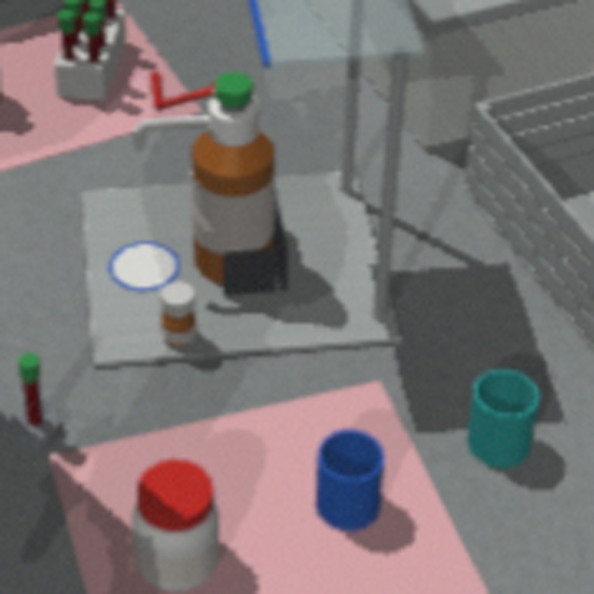

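The crop shows an open blue beaker at crop (350,478), which is full-image (326,315), so the choice holds. The clear spout runs at crop (140,130), above the white disc at (145,265).

```bash
cat > go.py <<'E'
import sys,numpy as np
from scipy.spatial.transform import Rotation as R
from bench import get_obs
def ori(h,a,roll=0):   # heading, angle below level, roll about tool z
    z=np.array([np.cos(h)*np.cos(a),np.sin(h)*np.cos(a),-np.sin(a)]);y=np.array([-np.sin(h),np.cos(h),0])
    return R.from_matrix(np.c_[np.cross(y,z),y,z])*R.from_rotvec([0,0,roll])
def rep(p,h,a,roll=0,grasp=False,back=0):
    o=get_obs();q=o['eef_rot'];R0=R.from_quat([q[1],q[2],q[3],q[0]]);Rt=ori(h,a,roll)
    z=Rt.as_matrix()[:,2];p=np.array(p)+z*((.019 if grasp else 0)-back)
    d=p-o['eef_pos'];rv=(Rt*R0.inv()).as_rotvec()
    n=max(np.linalg.norm(d)/.0417,np.degrees(np.linalg.norm(rv))/7.16)
    print('at',np.round(o['eef_pos'],4),'to',np.round(p,4),'d',np.round(d,4),'rv',np.round(rv,4),'rows',round(n,1),'q',np.round(o['q'],2),'t',round(o['time_s'],2))
E
python3 - <<'E'
from go import *
rep([.6177,-.3305,.042],-.8,np.pi/4,0,True,.2)
rep([.6177,-.3305,.042],-.8,np.pi/4,np.pi,True,.2)
E
```

```text
at [ 0.1343 -0.5586  0.2305] to [ 0.5285 -0.2387  0.17  ] d [ 0.3942  0.3199 -0.0605] rv [-0.9068  0.261   1.9787] rows 17.5 q [-1.54  0.18  1.61  0.    1.35 -0.21] t 0.1
at [ 0.1343 -0.5586  0.2305] to [ 0.5285 -0.2387  0.17  ] d [ 0.3942  0.3199 -0.0605] rv [-0.2297 -0.7869 -0.9807] rows 12.3 q [-1.54  0.18  1.61  0.    1.35 -0.21] t 0.1
```

Request:
carry_out([
  [[0.02,0.016,-0.003,-0.0453,0.013,0.099,1],[0.039,0.032,-0.006,-0.0907,0.026,0.198,1],[0.059,0.048,-0.009,-0.136,0.039,0.297,1],[0.079,0.064,-0.012,-0.1814,0.052,0.396,1],[0.099,0.08,-0.015,-0.2267,0.065,0.495,1]],
])

```text
time_s: 0.52
eef_pos: [0.2341, -0.478, 0.2158]
eef_rot: [0.108, 0.926, 0.358, -0.045]
wrist_force: [0.6, 0.9, 0.7]
opening: 0.997
grasp_force: 0.0
```

Request:
carry_out([
  [[0.02,0.016,-0.003,-0.0453,0.013,0.099,1],[0.039,0.032,-0.006,-0.0907,0.026,0.198,1],[0.059,0.048,-0.009,-0.136,0.039,0.297,1],[0.079,0.064,-0.012,-0.1814,0.052,0.396,1],[0.099,0.08,-0.015,-0.2267,0.065,0.495,1]],
])

```text
time_s: 0.93
eef_pos: [0.3332, -0.3978, 0.201]
eef_rot: [0.208, 0.79, 0.57, -0.087]
wrist_force: [0.1, -1.1, 0.2]
opening: 0.999
grasp_force: 0.0
```

Request:
carry_out([
  [[0.02,0.016,-0.003,-0.0453,0.013,0.099,1],[0.039,0.032,-0.006,-0.0907,0.026,0.198,1],[0.059,0.048,-0.009,-0.136,0.039,0.297,1],[0.079,0.064,-0.012,-0.1814,0.052,0.396,1],[0.099,0.08,-0.015,-0.2267,0.065,0.495,1]],
])

```text
time_s: 1.35
eef_pos: [0.4321, -0.3177, 0.186]
eef_rot: [0.291, 0.596, 0.739, -0.122]
wrist_force: [-0.4, -1.1, 0.4]
opening: 0.999
grasp_force: 0.0
```

```bash
python3 -c "
from go import *
rep([.6177,-.3305,.042],-.8,np.pi/4,0,True,.2)"
```

```text
at [ 0.4321 -0.3177  0.186 ] to [ 0.5285 -0.2387  0.17  ] d [ 0.0964  0.079  -0.016 ] rv [-0.2255  0.0656  0.4873] rows 4.3 q [-0.73 -0.16  2.19 -0.4   0.53 -0.66] t 1.35
```

Request:
carry_out([
  [[0.019,0.016,-0.003,-0.045,0.013,0.0975,1],[0.039,0.032,-0.006,-0.09,0.026,0.195,1],[0.058,0.047,-0.01,-0.135,0.039,0.292,1],[0.077,0.063,-0.013,-0.18,0.052,0.39,1],[0.0965,0.079,-0.016,-0.2255,0.0656,0.487,1]],
])

```text
time_s: 1.77
eef_pos: [0.5283, -0.2386, 0.1695]
eef_rot: [0.352, 0.36, 0.851, -0.149]
wrist_force: [-0.7, -0.9, -0.1]
opening: 1.0
grasp_force: 0.0
```

Request:
carry_out([
  [[0.011,-0.011,-0.015,0,0,0,1],[0.022,-0.022,-0.031,0,0,0,1],[0.033,-0.034,-0.047,0,0,0,1],[0.044,-0.045,-0.063,0,0,0,1],[0.054,-0.056,-0.078,0,0,0,1]],
])

```text
time_s: 2.18
eef_pos: [0.5822, -0.297, 0.0959]
eef_rot: [0.346, 0.366, 0.852, -0.144]
wrist_force: [0.7, 0.2, 0.2]
opening: 0.998
grasp_force: 0.0
```

```bash
python3 -c "
from go import *
rep([.6177,-.3305,.042],-.8,np.pi/4,0,True,0)
from h import *
c=camera('scene');a=cv2.resize(c['pixels'][200:380,220:460],None,fx=3,fy=3);cv2.imwrite('pics/c1.png',a[...,::-1])"
```

```text
at [ 0.5822 -0.297   0.0959] to [ 0.6271 -0.3401  0.0286] d [ 0.0449 -0.0431 -0.0673] rv [-0.0185 -0.0068  0.0075] rows 2.2 q [-0.58  0.26  2.05 -1.14  0.17 -0.27] t 2.18
```

View pics/c1.png

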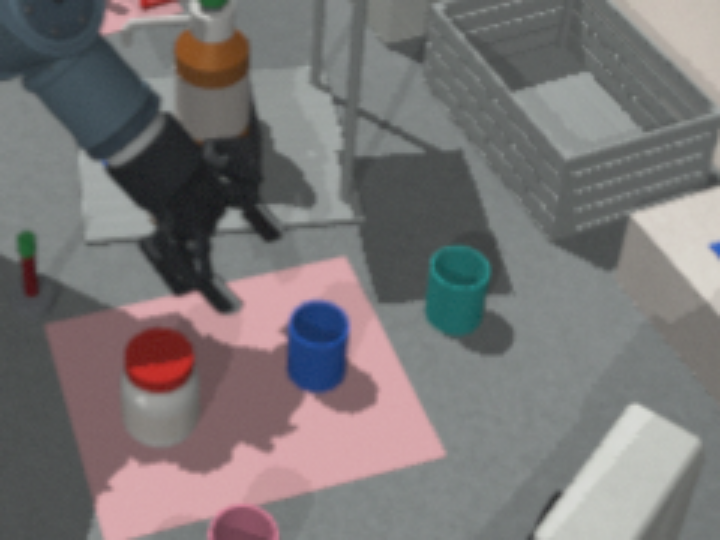

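The picture shows the gripper open and behind the blue beaker, which is at crop (318,345). However, joint 4 has hit its limit because the wrist is almost straight at 45°. I'll use a steeper 55° tilt with the heading nearer the arm plane.

```bash
python3 -c "
from go import *
a=np.radians(55)
rep([.6177,-.3305,.038],-.65,a,0,True,.11)
print(ori(-.65,a).as_matrix()[:,2])"
```

```text
at [ 0.5833 -0.2994  0.0956] to [ 0.5761 -0.2989  0.1125] d [-0.0072  0.0005  0.0169] rv [0.1012 0.1205 0.1557] rows 1.8 q [-0.58  0.27  2.05 -1.14  0.17 -0.27] t 2.23
[ 0.45661491 -0.34712066 -0.81915204]
```

Request:
carry_out([
  [[-0.002,0,0.005,0.025,0.03,0.04,1],[-0.004,0,0.009,0.05,0.06,0.08,1],[-0.006,0,0.013,0.075,0.09,0.12,1],[-0.007,0,0.017,0.101,0.12,0.156,1],[-0.007,0,0.017,0.101,0.12,0.156,1]],
])

```text
time_s: 2.65
eef_pos: [0.5696, -0.3041, 0.1073]
eef_rot: [0.299, 0.334, 0.885, -0.129]
wrist_force: [0.6, 0.3, -0.8]
opening: 1.003
grasp_force: 0.0
```

```bash
python3 -c "
from go import *
a=np.radians(55)
rep([.6177,-.3305,.038],-.65,a,0,True,0)"
```

```text
at [ 0.5696 -0.3041  0.1073] to [ 0.6264 -0.3371  0.0224] d [ 0.0568 -0.033  -0.0849] rv [0.0547 0.0223 0.0804] rows 2.6 q [-0.63  0.21  2.02 -0.32  0.26 -1.2 ] t 2.65
```

Request:
carry_out([
  [[0.015,-0.005,-0.012,0.027,0.011,0.04,1],[0.028,-0.013,-0.033,0.055,0.022,0.08,1],[0.038,-0.02,-0.051,0.055,0.022,0.08,1],[0.048,-0.027,-0.069,0.055,0.022,0.08,1],[0.057,-0.033,-0.085,0.055,0.022,0.08,1]],
])

```text
time_s: 3.07
eef_pos: [0.6271, -0.3382, 0.0215]
eef_rot: [0.286, 0.306, 0.903, -0.096]
wrist_force: [1.1, -0.6, 0.3]
opening: 0.999
grasp_force: 0.0
```

```bash
python3 -c "
from go import *
a=np.radians(55)
rep([.6177,-.3305,.038],-.65,a,0,True,0)
print(get_obs()['wrist_force'])
from h import *
c=camera('scene');a=cv2.resize(c['pixels'][240:380,240:420],None,fx=3,fy=3);cv2.imwrite('pics/c2.png',a[...,::-1])"
```

```text
at [ 0.6271 -0.3382  0.0215] to [ 0.6264 -0.3371  0.0224] d [-0.0007  0.0011  0.001 ] rv [0.0005 0.0015 0.0026] rows 0.0 q [-0.66  0.49  1.84  0.04  0.2  -1.61] t 3.07
[ 1.13133978 -0.63841257  0.31288694]
```

View pics/c2.png

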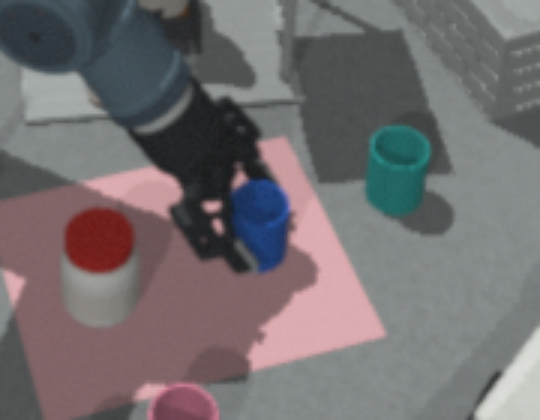

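The fingers straddle the blue beaker, which is at crop (262,225), and nothing is touching. Closing.

Request:
carry_out([
  [[0,0,0,0,0,0,0.7],[0,0,0,0,0,0,0.5],[0,0,0,0,0,0,0.4],[0,0,0,0,0,0,0.4],[0,0,0,0,0,0,0.4]],
])

```text
time_s: 3.53
eef_pos: [0.6273, -0.3377, 0.024]
eef_rot: [0.287, 0.305, 0.903, -0.097]
wrist_force: [-0.4, 0.0, -0.9]
opening: 0.606
grasp_force: 62.7
```

Request:
carry_out([
  [[0,0,0,0,0,0,0.4],[0,0,0,0,0,0,0.4],[0,0,0,0,0,0,0.4],[0,0,0.002,0,0,0,0.4],[0,0,0.005,0,0,0,0.4]],
])

```text
time_s: 3.95
eef_pos: [0.6267, -0.3375, 0.0273]
eef_rot: [0.285, 0.306, 0.903, -0.096]
wrist_force: [-0.3, -0.5, -1.3]
opening: 0.609
grasp_force: 63.1
```

Request:
carry_out([
  [[0,0,0.02,0,0,0,0.4],[0,0,0.045,0,0,0,0.4],[0,0,0.075,0,0,0,0.4],[0,0,0.105,0,0,0,0.4],[0,0,0.125,0,0,0,0.4]],
])

```text
time_s: 4.37
eef_pos: [0.6278, -0.3384, 0.1561]
eef_rot: [0.287, 0.305, 0.903, -0.097]
wrist_force: [1.1, -0.4, -1.6]
opening: 0.608
grasp_force: 63.0
```

Request:
carry_out([
  [[-0.008,0.016,0,0,0,0.02,0.4],[-0.02,0.04,0,0,0,0.045,0.4],[-0.034,0.067,0,0,0,0.075,0.4],[-0.048,0.094,0,0,0,0.105,0.4],[-0.062,0.12,0,0,0,0.133,0.4]],
])

```text
time_s: 4.78
eef_pos: [0.5639, -0.2165, 0.1523]
eef_rot: [0.291, 0.244, 0.922, -0.077]
wrist_force: [0.6, 0.5, -0.7]
opening: 0.607
grasp_force: 62.9
```

Request:
carry_out([
  [[-0.012,0.024,0,0,0,0.027,0.4],[-0.025,0.048,0,0,0,0.053,0.4],[-0.037,0.072,0,0,0,0.08,0.4],[-0.05,0.096,0,0,0,0.107,0.4],[-0.062,0.12,0,0,0,0.133,0.4]],
])

```text
time_s: 5.2
eef_pos: [0.502, -0.0967, 0.1523]
eef_rot: [0.296, 0.183, 0.936, -0.057]
wrist_force: [0.5, -0.0, -0.3]
opening: 0.605
grasp_force: 63.0
```

```bash
python3 -c "
from go import *
a=np.radians(55)
rep([.442,.023,.152],-.25,a)
rep([.557+.0111,-.006-.0028,.008+.0223],-.25,a)
o=get_obs();print(o['opening'],o['grasp_force'])"
```

```text
at [ 0.502  -0.0967  0.1523] to [0.442 0.023 0.152] d [-0.06    0.1197 -0.0003] rv [0.     0.0018 0.1352] rows 3.2 q [-0.45 -0.22  2.3   0.08  0.44 -1.69] t 5.2
at [ 0.502  -0.0967  0.1523] to [ 0.5681 -0.0088  0.0303] d [ 0.0661  0.0879 -0.122 ] rv [0.     0.0018 0.1352] rows 3.9 q [-0.45 -0.22  2.3   0.08  0.44 -1.69] t 5.2
0.6051838938198001 62.95505849411711
```

Request:
carry_out([
  [[-0.01,0.022,0,0,0,0.027,0.4],[-0.02,0.045,0,0,0,0.054,0.4],[-0.026,0.067,0,0,0,0.081,0.4],[-0.026,0.09,0,0,0,0.108,0.4],[-0.026,0.111,0,0,0,0.135,0.4]],
])

```text
time_s: 5.62
eef_pos: [0.4764, 0.0142, 0.1527]
eef_rot: [0.3, 0.119, 0.946, -0.037]
wrist_force: [0.6, -0.0, -0.5]
opening: 0.605
grasp_force: 63.0
```

Request:
carry_out([
  [[0,0,-0.015,0,0,0,0.4],[0,0,-0.035,0,0,0,0.4],[0,0,-0.06,0,0,0,0.4],[0,0,-0.08,0,0,0,0.4],[0,0,-0.095,0,0,0,0.4]],
])

```text
time_s: 6.03
eef_pos: [0.476, 0.0136, 0.0559]
eef_rot: [0.299, 0.119, 0.946, -0.037]
wrist_force: [-0.1, -0.8, -2.0]
opening: 0.607
grasp_force: 63.0
```

```bash
python3 -c "
from go import *
a=np.radians(55)
rep([.557+.0111,-.006-.0028,.008+.0223],-.25,a)"
```

```text
at [0.476  0.0136 0.0559] to [ 0.5681 -0.0088  0.0303] d [ 0.0921 -0.0224 -0.0256] rv [-0.0006  0.0005  0.001 ] rows 2.4 q [-0.2  -0.02  2.41 -0.19  0.14 -1.34] t 6.03
```

Request:
carry_out([
  [[0.015,-0.004,-0.004,0,0,0,0.4],[0.038,-0.009,-0.009,0,0,0,0.4],[0.062,-0.015,-0.014,0,0,0,0.4],[0.082,-0.02,-0.018,0,0,0,0.4],[0.092,-0.0224,-0.019,0,0,0,0.4]],
])

```text
time_s: 6.45
eef_pos: [0.5713, -0.01, 0.0387]
eef_rot: [0.3, 0.12, 0.946, -0.038]
wrist_force: [-0.9, 0.3, -0.9]
opening: 0.601
grasp_force: 62.9
```

```bash
python3 - <<'E'
from go import *
rep([.557+.0111,-.006-.0028,.008+.0223],-.25,np.radians(55))
from m import *
c=camera('scene');t=camera('top')
a=np.hstack([cv2.resize(k['pixels'][y:y+120,x:x+120],(400,400)) for k,x,y in((c,220,170),(t,190,150))]);cv2.imwrite('pics/c3.png',a[...,::-1])
for n,k,b in(('s',c,(235,215,300,275)),('t',t,(215,190,270,235))):
    P=cloud(k);l=mask(k,(100,120,40),(128,255,255),b)>0;q=P[l];q=q[q[:,2]>.02];print(n,len(q),np.nanmin(q,0),np.nanmax(q,0))
E
```

```text
at [ 0.5713 -0.01    0.0387] to [ 0.5681 -0.0088  0.0303] d [-0.0032  0.0012 -0.0084] rv [0.0003 0.0034 0.0018] rows 0.2 q [-0.21  0.23  2.19 -0.19  0.12 -1.35] t 6.45
s 220 [ 0.53131225 -0.04566991  0.02066291] [0.58298171 0.02217951 0.10309411]
t 96 [ 0.53129266 -0.03550814  0.02005069] [0.58487724 0.017043   0.129374  ]
```

View pics/c3.png

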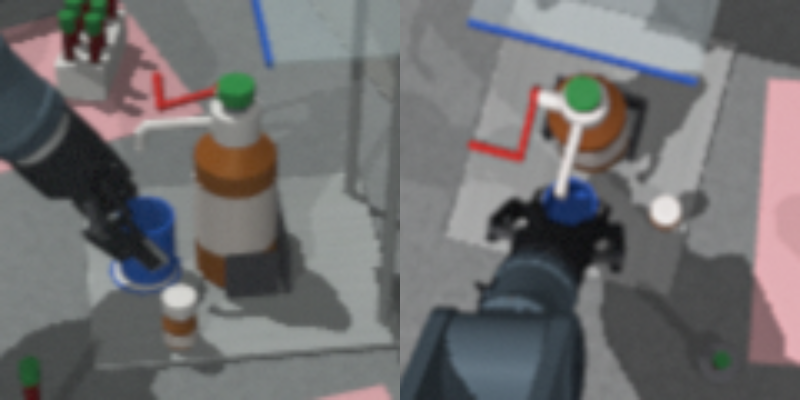

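The beaker is held over the disc, at (155,240) in the left half, and the spout is clear above it. Lowering.

Request:
carry_out([
  [[0,0,-0.002,0,0,0,0.4],[0,0,-0.004,0,0,0,0.4],[0,0,-0.006,0,0,0,0.4],[0,0,-0.006,0,0,0,0.4],[0,0,-0.006,0,0,0,0.4]],
])

```text
time_s: 6.97
eef_pos: [0.5684, -0.0089, 0.0325]
eef_rot: [0.299, 0.119, 0.946, -0.038]
wrist_force: [-0.1, -0.4, -1.0]
opening: 0.607
grasp_force: 62.9
```

Request:
carry_out([
  [[0,0,-0.001,0,0,0,0.4],[0,0,-0.002,0,0,0,0.4],[0,0,-0.002,0,0,0,0.4],[0,0,-0.002,0,0,0,0.4],[0,0,-0.002,0,0,0,0.4]],
])

```text
time_s: 7.38
eef_pos: [0.5701, -0.0092, 0.0319]
eef_rot: [0.301, 0.119, 0.945, -0.038]
wrist_force: [-3.4, 1.1, 7.7]
opening: 0.609
grasp_force: 63.8
```

Request:
carry_out([
  [[0,0,0,0,0,0,0.65],[0,0,0,0,0,0,0.75],[0,0,0,0,0,0,0.9],[0,0,0,0,0,0,0.95],[0,0,0,0,0,0,0.95]],
])

```text
time_s: 7.8
eef_pos: [0.5691, -0.0092, 0.0306]
eef_rot: [0.299, 0.12, 0.946, -0.038]
wrist_force: [-0.0, 1.0, 0.2]
opening: 0.948
grasp_force: 0.0
```

Request:
carry_out([
  [[-0.006,0.002,0.009,0,0,0,0.95],[-0.017,0.004,0.023,0,0,0,0.95],[-0.033,0.008,0.045,0,0,0,0.95],[-0.05,0.013,0.07,0,0,0,0.95],[-0.067,0.017,0.092,0,0,0,0.95]],
])

```text
time_s: 8.22
eef_pos: [0.5012, 0.008, 0.1231]
eef_rot: [0.299, 0.12, 0.946, -0.037]
wrist_force: [0.2, 0.4, 1.2]
opening: 0.948
grasp_force: 0.0
```

```bash
python3 - <<'E'
from go import *
o=get_obs();print(o['opening'],o['wrist_force'])
C=np.array([.639,-.0285]);y=-.275;ex=np.array([np.cos(y),np.sin(y)]);ey=np.array([-np.sin(y),np.cos(y)])
def lev(th,yy=.072): 
    b=th-.26; p=C-.005*ex+yy*ey-.06*np.cos(b)*ex; return np.array([*p,.180+.06*np.sin(b)])
print(lev(0),lev(1))
for a in(20,35,45):
    rep(lev(0),y,np.radians(a),np.pi/2,True,.12);rep(lev(0),y,np.radians(a),-np.pi/2,True,.12)
from m import *
for n in('scene','top'):
    k=camera(n);cv2.imwrite(f'pics/{n}1.png',k['pixels'][...,::-1]);P=cloud(k);l=mask(k,(100,120,40),(128,255,255),(215,190,270,235) if n=='top' else (235,215,300,275))>0;q=P[l];q=q[q[:,2]>.06];print(n,len(q),np.nanmin(q,0),np.nanmax(q,0))
E
```

```text
0.9476605905888044 [0.24281343 0.38643055 1.21387579]
[0.59793457 0.05789756 0.16457517] [0.61109601 0.05418408 0.22045727]
at [0.5012 0.008  0.1231] to [0.5066 0.0837 0.1991] d [0.0054 0.0756 0.076 ] rv [ 1.0968 -0.7904 -0.9876] rows 13.4 q [-0.2  -0.16  2.33 -0.08  0.36 -1.46] t 8.22
at [0.5012 0.008  0.1231] to [0.5066 0.0837 0.1991] d [0.0054 0.0756 0.076 ] rv [-1.3416 -0.1323  0.9476] rows 13.2 q [-0.2  -0.16  2.33 -0.08  0.36 -1.46] t 8.22
at [0.5012 0.008  0.1231] to [0.5183 0.0804 0.2225] d [0.0171 0.0723 0.0994] rv [ 1.0085 -0.5545 -1.1355] rows 12.9 q [-0.2  -0.16  2.33 -0.08  0.36 -1.46] t 8.22
at [0.5012 0.008  0.1231] to [0.5183 0.0804 0.2225] d [0.0171 0.0723 0.0994] rv [-1.1468  0.0266  1.0936] rows 12.7 q [-0.2  -0.16  2.33 -0.08  0.36 -1.46] t 8.22
at [0.5012 0.008  0.1231] to [0.5292 0.0773 0.236 ] d [0.028  0.0693 0.1129] rv [ 0.9432 -0.3948 -1.2253] rows 12.8 q [-0.2  -0.16  2.33 -0.08  0.36 -1.46] t 8.22
at [0.5012 0.008  0.1231] to [0.5292 0.0773 0.236 ] d [0.028  0.0693 0.1129] rv [-1.0104  0.1313  1.1823] rows 12.5 q [-0.2  -0.16  2.33 -0.08  0.36 -1.46] t 8.22
scene 84 [ 0.52813483 -0.03618214  0.06009674] [0.58117673 0.01909828 0.07335869]
top 35 [ 0.53200436 -0.0325649   0.06009485] [0.58102479 0.01764104 0.07637179]
```

View pics/scene1.png

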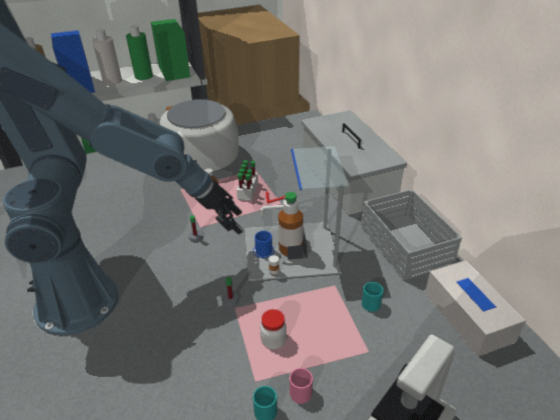

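The beaker stands upright on the disc at pixel (264,243), centred near (0.556,-0.008). The gripper is clear of it and the other containers have not moved. Next I'll raise the lever by pushing its crossbar from below with the closed, tilted fingers.

```bash
cat > st.py <<'E'
from go import *
C=np.array([.639,-.0285]);Y=-.275;ex=np.array([np.cos(Y),np.sin(Y)]);ey=np.array([-np.sin(Y),np.cos(Y)]);A=np.radians(50)
W=lambda x,y,z:np.array([*(C+x*ex+y*ey),z])
def tcp(th,off,along=.012,yy=.078):  # off: tool axis offset below bar along n
    b=th-.26;x=-.005-.06*np.cos(b);z=.18+.06*np.sin(b)
    return W(x+along*np.cos(A)-off*np.sin(A),yy,z-along*np.sin(A)-off*np.cos(A))
E
python3 - <<'E'
from st import *
o=get_obs()['eef_pos'];p=tcp(0,.041)
rep(p,Y,A,0,False,.08);rep(p,Y,A)
print('from pre',[np.round(tcp(t,f)-p,4).tolist() for t,f in((0,.018),(.2,.015),(.4,.015),(.6,.015),(.8,.015),(1,.015),(1,.011))])
E
```

```text
at [0.5029 0.0081 0.127 ] to [0.5273 0.0841 0.1903] d [0.0244 0.076  0.0633] rv [-0.0211 -0.0744 -0.0246] rows 2.4 q [-0.2  -0.17  2.33 -0.08  0.36 -1.46] t 8.32
at [0.5029 0.0081 0.127 ] to [0.5768 0.0701 0.129 ] d [0.0739 0.062  0.0021] rv [-0.0211 -0.0744 -0.0246] rows 2.3 q [-0.2  -0.17  2.33 -0.08  0.36 -1.46] t 8.32
from pre [[0.017, -0.0048, 0.0148], [0.0173, -0.0049, 0.0285], [0.0178, -0.005, 0.0405], [0.0205, -0.0058, 0.0521], [0.0254, -0.0072, 0.063], [0.0323, -0.0091, 0.0726], [0.0353, -0.01, 0.0752]]
```

Request:
carry_out([
  [[0.003,0.012,0.015,-0.004,-0.015,-0.005,0.6],[0.008,0.03,0.03,-0.008,-0.03,-0.01,0.3],[0.014,0.046,0.045,-0.013,-0.045,-0.015,0],[0.019,0.063,0.057,-0.017,-0.06,-0.02,0],[0.0244,0.076,0.0633,-0.021,-0.0744,-0.0246,0]],
])

```text
time_s: 8.73
eef_pos: [0.5278, 0.0849, 0.1872]
eef_rot: [0.337, 0.129, 0.932, -0.046]
wrist_force: [-0.5, -0.2, 0.6]
opening: 0.236
grasp_force: 0.0
```

Request:
carry_out([
  [[0,0,0,0,0,0,0],[0.012,-0.0035,-0.015,0,0,0,0],[0.027,-0.0075,-0.033,0,0,0,0],[0.04,-0.011,-0.05,0,0,0,0],[0.0495,-0.014,-0.0613,0,0,0,0]],
])

```text
time_s: 9.15
eef_pos: [0.5756, 0.0691, 0.1214]
eef_rot: [0.333, 0.129, 0.933, -0.047]
wrist_force: [0.1, -0.7, -0.8]
opening: 0.001
grasp_force: 0.0
```

```bash
python3 - <<'E'
from st import *
rep(tcp(0,.041),Y,A)
from h import *
c=camera('scene');t=camera('top')
a=np.hstack([cv2.resize(k['pixels'][y:y+100,x:x+100],(400,400)) for k,x,y in((c,220,150),(t,190,150))]);cv2.imwrite('pics/c4.png',a[...,::-1])
E
```

```text
at [0.5756 0.0691 0.1214] to [0.5768 0.0701 0.129 ] d [0.0011 0.0011 0.0076] rv [-0.002  -0.0114  0.0009] rows 0.2 q [ 0.02  0.07  2.16 -0.65  0.31 -0.71] t 9.15
```

View pics/c4.png

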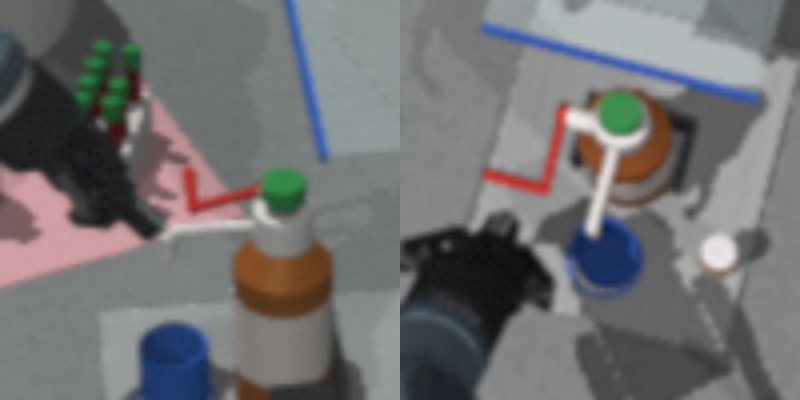

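The closed fingertip is just below and robot-side of the red crossbar, which is at (190,190) in the left half. The beaker is centred under the spout. Pushing up along the arc.

Request:
carry_out([
  [[0.009,-0.002,0.01,0,0,0,0],[0.018,-0.004,0.019,0,0,0,0],[0.018,-0.004,0.026,0,0,0,0],[0.018,-0.004,0.033,0,0,0,0],[0.019,-0.004,0.045,0,0,0,0]],
])

```text
time_s: 9.67
eef_pos: [0.5923, 0.0658, 0.1673]
eef_rot: [0.332, 0.129, 0.933, -0.047]
wrist_force: [-6.5, 2.9, -2.7]
opening: 0.001
grasp_force: 3.2
```

Request:
carry_out([
  [[0.002,-0.001,0.008,0,0,0,0],[0.004,-0.001,0.014,0,0,0,0],[0.007,-0.002,0.021,0,0,0,0],[0.011,-0.003,0.027,0,0,0,0],[0.014,-0.004,0.032,0,0,0,0]],
])

```text
time_s: 10.08
eef_pos: [0.609, 0.0618, 0.2023]
eef_rot: [0.335, 0.129, 0.932, -0.047]
wrist_force: [-2.1, -0.0, -0.5]
opening: 0.003
grasp_force: 1.1
```

```bash
python3 - <<'E'
from st import *
rep(tcp(1,.015),Y,A)
from m import *
c=camera('scene');P=cloud(c);b=(250,165,295,215)
l=(mask(c,(0,120,60),(8,255,255),b)|mask(c,(172,120,60),(180,255,255),b))>0
q=P[l];q=q[q[:,2]>.1];s=np.c_[(q[:,:2]-C)@ex,(q[:,:2]-C)@ey,q[:,2]]
a=s[(s[:,1]>.03)&(s[:,1]<.06)];print(len(a));print(np.round(a[np.argsort(a[:,0])][::3],3).tolist())
b=s[s[:,1]>.06];print('bar',np.round(np.nanmedian(b,0),3),len(b)); 
t=np.arctan2(np.median(b[:,2])-.18,-.005-np.median(b[:,0]))+.26 if len(b) else 0;print('theta',t,'arm',np.round(np.arctan2(a[:,2]-.182,-.005-a[:,0])+.26,2))
E
```

```text
at [0.609  0.0618 0.2023] to [0.6091 0.061  0.2016] d [ 0.0001 -0.0008 -0.0007] rv [-0.0019 -0.0074  0.0006] rows 0.1 q [-0.   -0.02  2.05 -0.39  0.47 -1.01] t 10.08
40
[[-0.055, 0.042, 0.221], [-0.054, 0.058, 0.221], [-0.052, 0.047, 0.221], [-0.05, 0.04, 0.219], [-0.048, 0.054, 0.22], [-0.046, 0.044, 0.216], [-0.043, 0.044, 0.212], [-0.04, 0.046, 0.21], [-0.035, 0.042, 0.209], [-0.032, 0.046, 0.202], [-0.026, 0.039, 0.199], [-0.023, 0.042, 0.197], [-0.017, 0.046, 0.19], [-0.014, 0.044, 0.187]]
bar [-0.05   0.074  0.22 ] 16
theta 0.9903534460517825 arm [0.93 0.96 1.02 0.95 0.97 0.98 0.89 0.96 0.99 0.96 0.92 0.95 0.97 0.99
 0.89 0.95 0.94 0.92 0.94 0.91 0.93 0.88 0.97 1.   0.89 0.89 0.91 0.85
 0.91 0.94 0.83 0.95 0.96 0.82 0.64 0.85 0.59 0.48 0.8  0.46]
```

Request:
carry_out([
  [[0.002,-0.001,0.002,0,0,0,0],[0.004,-0.001,0.004,0,0,0,0],[0.005,-0.0015,0.005,0,0,0,0],[0.005,-0.0015,0.005,0,0,0,0],[0.005,-0.0015,0.005,0,0,0,0]],
])

```text
time_s: 10.55
eef_pos: [0.6098, 0.061, 0.202]
eef_rot: [0.33, 0.13, 0.934, -0.047]
wrist_force: [-14.6, 6.0, -1.6]
opening: 0.001
grasp_force: 7.1
```

The tool stopped against the lever's end stop at about 15 N, so it is fully raised. Backing off, then moving to the cap.

Request:
carry_out([
  [[-0.011,0.003,-0.009,0,0,0,0],[-0.024,0.007,-0.019,0,0,0,0],[-0.035,0.01,-0.012,0,0,0,0],[-0.05,0.014,0.01,0,0,0,0],[-0.065,0.018,0.035,0,0,0,0]],
])

```text
time_s: 10.97
eef_pos: [0.5478, 0.0782, 0.2404]
eef_rot: [0.334, 0.129, 0.933, -0.047]
wrist_force: [0.6, 0.0, 1.1]
opening: 0.004
grasp_force: 0.0
```

```bash
python3 - <<'E'
from st import *
rep(W(.004,0,.255),Y,A,0,False,.07)
rep(W(.004,0,.255),Y,A)
E
```

```text
at [0.5478 0.0782 0.2404] to [ 0.5995 -0.0174  0.3086] d [ 0.0517 -0.0955  0.0682] rv [-0.0016 -0.0108  0.0008] rows 3.1 q [ 0.04 -0.22  2.14 -0.37  0.6  -1.01] t 10.97
at [0.5478 0.0782 0.2404] to [ 0.6428 -0.0296  0.255 ] d [ 0.095  -0.1078  0.0146] rv [-0.0016 -0.0108  0.0008] rows 3.5 q [ 0.04 -0.22  2.14 -0.37  0.6  -1.01] t 10.97
```

Request:
carry_out([
  [[0,-0.006,0.025,0,0,0,0],[0.008,-0.026,0.05,0,-0.005,0,0],[0.022,-0.05,0.064,0,-0.01,0,0],[0.038,-0.075,0.068,0,-0.01,0,0],[0.0517,-0.0955,0.068,0,-0.01,0,0]],
])

```text
time_s: 11.38
eef_pos: [0.603, -0.0191, 0.3141]
eef_rot: [0.343, 0.129, 0.929, -0.046]
wrist_force: [-0.4, 1.3, -0.1]
opening: -0.001
grasp_force: 0.0
```

Request:
carry_out([
  [[0.007,-0.002,-0.009,0,0,0,0],[0.018,-0.005,-0.022,0,0,0,0],[0.03,-0.009,-0.037,0,0,0,0],[0.039,-0.011,-0.048,0,0,0,0],[0.043,-0.012,-0.053,0,0,0,0]],
])

```text
time_s: 11.8
eef_pos: [0.6443, -0.03, 0.2553]
eef_rot: [0.339, 0.13, 0.93, -0.046]
wrist_force: [-0.1, 0.2, -0.3]
opening: -0.002
grasp_force: 0.0
```

```bash
python3 - <<'E'
from st import *
rep(W(.004,0,.230),Y,A)
from h import *
c=camera('scene');t=camera('top')
a=np.hstack([cv2.resize(k['pixels'][y:y+100,x:x+100],(400,400)) for k,x,y in((c,220,150),(t,190,130))]);cv2.imwrite('pics/c5.png',a[...,::-1])
E
```

```text
at [ 0.6443 -0.03    0.2553] to [ 0.6428 -0.0296  0.23  ] d [-0.0014  0.0004 -0.0253] rv [-0.0017  0.0016  0.0016] rows 0.6 q [-0.21 -0.06  1.97 -0.08  0.54 -1.45] t 11.8
```

View pics/c5.png

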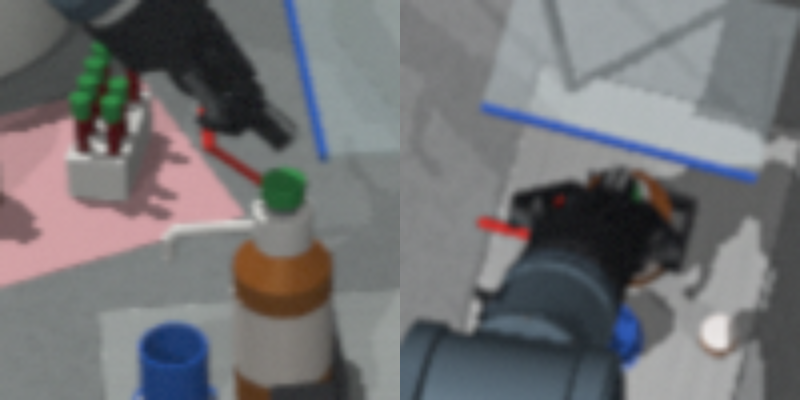

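The fingertip, at (282,135) in the left half, is right over the green cap at (284,187). The lever is up and the beaker is in place. Pressing straight down.

Request:
carry_out([
  [[-0.001,0,-0.01,0,0,0,0],[-0.001,0,-0.02,0,0,0,0],[-0.001,0,-0.026,0,0,0,0],[-0.001,0,-0.03,0,0,0,0],[-0.001,0,-0.033,0,0,0,0]],
])

```text
time_s: 12.32
eef_pos: [0.6425, -0.029, 0.2233]
eef_rot: [0.34, 0.129, 0.93, -0.046]
wrist_force: [-3.6, 0.2, 4.1]
opening: 0.003
grasp_force: 2.0
```

Request:
carry_out([
  [[0,0,-0.002,0,0,0,0],[0,0,-0.004,0,0,0,0],[0,0,-0.006,0,0,0,0],[0,0,-0.007,0,0,0,0],[0,0,-0.007,0,0,0,0]],
])

```text
time_s: 12.73
eef_pos: [0.6434, -0.0292, 0.2179]
eef_rot: [0.341, 0.129, 0.93, -0.046]
wrist_force: [-4.7, 1.8, 5.2]
opening: -0.002
grasp_force: 3.1
```

Request:
carry_out([
  [[0,0,-0.001,0,0,0,0],[0,0,-0.002,0,0,0,0],[0,0,-0.003,0,0,0,0],[0,0,-0.004,0,0,0,0],[0,0,-0.004,0,0,0,0]],
])

```text
time_s: 13.15
eef_pos: [0.644, -0.0293, 0.2151]
eef_rot: [0.342, 0.129, 0.93, -0.046]
wrist_force: [-4.4, 0.9, 8.8]
opening: 0.004
grasp_force: 4.2
```

Request:
carry_out([
  [[0,0,-0.001,0,0,0,0],[0,0,-0.002,0,0,0,0],[0,0,-0.003,0,0,0,0],[0,0,-0.004,0,0,0,0],[0,0,-0.004,0,0,0,0]],
])

```text
time_s: 13.57
eef_pos: [0.646, -0.0297, 0.2148]
eef_rot: [0.345, 0.129, 0.929, -0.046]
wrist_force: [-11.5, 1.8, 20.2]
opening: 0.001
grasp_force: 10.1
```

The cap has bottomed out: force jumped to 20 N and z stopped after about 10 mm of travel. Lifting off and taking a look.

Request:
carry_out([
  [[-0.001,0,0.005,0,0,0,0],[-0.002,0,0.012,0,0,0,0],[-0.003,0.001,0.022,0,0,0,0],[-0.006,0.002,0.032,0,0,0,0],[-0.012,0.003,0.042,0,0,0,0]],
])

```text
time_s: 13.98
eef_pos: [0.6302, -0.0261, 0.2507]
eef_rot: [0.339, 0.13, 0.931, -0.046]
wrist_force: [0.5, 0.4, 0.0]
opening: -0.007
grasp_force: 0.0
```

```bash
python3 - <<'E'
from st import *
import st
from m import *
c=camera('scene');P=cloud(c)
l=mask(c,(45,100,40),(85,255,255),(280,188,302,212))>0;print('cap top z',np.nanpercentile(P[l][:,2],90))
# lever down: tool above bar
p=tcp(1,-.045)
rep(p,Y,A,0,False,.06);rep(p,Y,A)
print([np.round(tcp(t,-.015)-p,4).tolist() for t in(1,.8,.6,.4,.2,0)],np.round(tcp(0,-.011)-p,4))
E
```

```text
cap top z 0.21831079071381027
at [ 0.6304 -0.0259  0.2531] to [0.6162 0.059  0.2862] d [-0.0142  0.0848  0.033 ] rv [-0.0014  0.0038  0.0005] rows 2.2 q [-0.21 -0.09  2.   -0.08  0.53 -1.44] t 14.03
at [ 0.6304 -0.0259  0.2531] to [0.6533 0.0485 0.2402] d [ 0.023   0.0744 -0.0129] rv [-0.0014  0.0038  0.0005] rows 1.9 q [-0.21 -0.09  2.   -0.08  0.53 -1.44] t 14.03
[[-0.0221, 0.0062, -0.0193], [-0.029, 0.0082, -0.0289], [-0.0339, 0.0096, -0.0397], [-0.0367, 0.0103, -0.0514], [-0.0371, 0.0105, -0.0633], [-0.0353, 0.01, -0.0752]] [-0.0382  0.0108 -0.0777]
```

Request:
carry_out([
  [[-0.01,0.005,0.02,0,0,0,0],[-0.018,0.022,0.034,0,0,0,0],[-0.018,0.045,0.036,0,0,0,0],[-0.016,0.067,0.034,0,0,0,0],[-0.014,0.085,0.033,0,0,0,0]],
])

```text
time_s: 14.45
eef_pos: [0.6162, 0.0599, 0.2839]
eef_rot: [0.34, 0.13, 0.93, -0.046]
wrist_force: [-0.9, 0.3, 0.9]
opening: 0.003
grasp_force: 0.0
```

Request:
carry_out([
  [[0.008,-0.002,-0.01,0,0,0,0],[0.018,-0.005,-0.022,0,0,0,0],[0.028,-0.008,-0.035,0,0,0,0],[0.037,-0.0105,-0.046,0,0,0,0],[0.037,-0.0105,-0.046,0,0,0,0]],
])

```text
time_s: 14.87
eef_pos: [0.6528, 0.0479, 0.234]
eef_rot: [0.337, 0.13, 0.931, -0.046]
wrist_force: [-0.6, -0.2, -0.9]
opening: -0.003
grasp_force: 0.0
```

```bash
python3 - <<'E'
from st import *
rep(tcp(1,-.045),Y,A);print(get_obs()['wrist_force'])
from h import *
c=camera('scene');t=camera('top')
a=np.hstack([cv2.resize(k['pixels'][y:y+100,x:x+100],(400,400)) for k,x,y in((c,220,150),(t,190,130))]);cv2.imwrite('pics/c6.png',a[...,::-1])
E
```

```text
at [0.6528 0.0479 0.234 ] to [0.6533 0.0485 0.2402] d [0.0005 0.0006 0.0062] rv [-0.0019 -0.0029  0.0016] rows 0.1 q [-0.03  0.02  1.94 -0.31  0.53 -1.11] t 14.87
[-0.64259768 -0.16614886 -0.87385779]
```

View pics/c6.png

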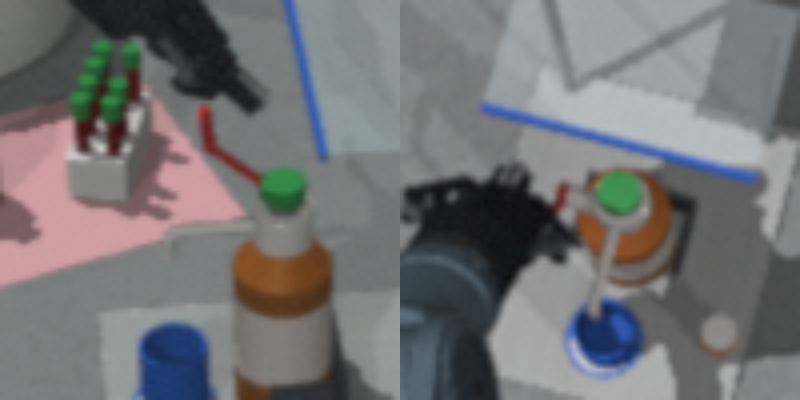

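The cap is back up, the lever is raised with its bar at (205,110), and the tool is above it. Pushing down along the arc.

Request:
carry_out([
  [[-0.011,0.003,-0.006,0,0,0,0],[-0.022,0.006,-0.015,0,0,0,0],[-0.026,0.007,-0.02,0,0,0,0],[-0.029,0.008,-0.025,0,0,0,0],[-0.034,0.0096,-0.036,0,0,0,0]],
])

```text
time_s: 15.38
eef_pos: [0.6213, 0.058, 0.2046]
eef_rot: [0.342, 0.129, 0.929, -0.046]
wrist_force: [0.8, -0.1, 1.1]
opening: -0.001
grasp_force: 0.7
```

Request:
carry_out([
  [[-0.0015,0.0005,-0.006,0,0,0,0],[-0.003,0.001,-0.012,0,0,0,0],[-0.003,0.001,-0.024,0,0,0,0],[-0.002,0.0005,-0.03,0,0,0,0],[-0.001,0,-0.036,0,0,0,0]],
])

```text
time_s: 15.8
eef_pos: [0.6194, 0.0579, 0.1658]
eef_rot: [0.34, 0.129, 0.93, -0.046]
wrist_force: [2.3, -0.9, 8.7]
opening: -0.005
grasp_force: 4.6
```

```bash
cat > lv.py <<'E'
from st import *
from m import *
rep(tcp(0,-.015),Y,A)
def look():
    c=camera('scene');P=cloud(c);b=(250,165,295,215)
    l=(mask(c,(0,120,60),(8,255,255),b)|mask(c,(172,120,60),(180,255,255),b))>0
    q=P[l];q=q[q[:,2]>.1];s=np.c_[(q[:,:2]-C)@ex,(q[:,:2]-C)@ey,q[:,2]]
    a=s[(s[:,1]>.03)&(s[:,1]<.06)&(s[:,0]<-.03)];print(len(a),'theta arm',np.median(np.arctan2(a[:,2]-.182,-.005-a[:,0]))+.26)
    b=s[s[:,1]>.06];print(len(b),'bar',np.round(np.median(b,0),3))
    return c
c=look()
E
python3 lv.py
```

```text
at [0.6194 0.0579 0.1658] to [0.618  0.0585 0.165 ] d [-0.0013  0.0005 -0.0007] rv [-0.0018  0.0036  0.0006] rows 0.0 q [-0.01  0.06  2.06 -0.47  0.38 -0.92] t 15.8
30 theta arm -0.04688859024574438
5 bar [-0.064  0.067  0.165]
```

Looks nearly closed. Pushing a little more to confirm the stop.

Request:
carry_out([
  [[-0.001,0,-0.002,0,0,0,0],[-0.001,0,-0.004,0,0,0,0],[-0.001,0,-0.005,0,0,0,0],[-0.001,0,-0.005,0,0,0,0],[-0.001,0,-0.005,0,0,0,0]],
])

```text
time_s: 16.27
eef_pos: [0.6208, 0.0577, 0.1643]
eef_rot: [0.343, 0.129, 0.929, -0.046]
wrist_force: [5.2, -2.6, 8.1]
opening: 0.001
grasp_force: 4.1
```

Request:
carry_out([
  [[-0.002,0.0005,-0.002,0,0,0,0],[-0.003,0.001,-0.004,0,0,0,0],[-0.004,0.001,-0.005,0,0,0,0],[-0.004,0.001,-0.005,0,0,0,0],[-0.004,0.001,-0.005,0,0,0,0]],
])

```text
time_s: 16.68
eef_pos: [0.6207, 0.0579, 0.164]
eef_rot: [0.348, 0.129, 0.928, -0.045]
wrist_force: [8.6, -7.1, 15.0]
opening: 0.003
grasp_force: 9.1
```

Request:
carry_out([
  [[0.006,-0.002,0.01,0,0,0,0],[0.01,-0.003,0.025,0,0,0,0],[0.006,-0.002,0.05,0,0,0,0],[-0.01,0.003,0.08,0,0,0,0],[-0.03,0.008,0.11,0,0,0,0]],
])

```text
time_s: 17.1
eef_pos: [0.5829, 0.0664, 0.2654]
eef_rot: [0.338, 0.13, 0.931, -0.046]
wrist_force: [0.8, 0.8, 0.1]
opening: -0.001
grasp_force: 0.0
```

Request:
carry_out([
  [[-0.02,0.005,0.01,0,0,0,0],[-0.045,0.012,0.02,0,0,0,0],[-0.07,0.02,0.03,0,0,0,0],[-0.085,0.024,0.035,0,0,0,0],[-0.09,0.025,0.035,0,0,0,0]],
])

```text
time_s: 17.52
eef_pos: [0.4923, 0.0925, 0.3016]
eef_rot: [0.34, 0.129, 0.93, -0.046]
wrist_force: [0.6, -0.4, -0.5]
opening: -0.001
grasp_force: 0.0
```

Request:
carry_out([
  [[0,0,0,0,0,0,0],[0,0,0,0,0,0,0],[0,0,0,0,0,0,0],[0,0,0,0,0,0,0],[0,0,0,0,0,0,0]],
])

```text
time_s: 17.93
eef_pos: [0.494, 0.0915, 0.2999]
eef_rot: [0.339, 0.13, 0.931, -0.046]
wrist_force: [0.6, 1.0, -0.3]
opening: 0.001
grasp_force: 0.0
```

```bash
cat >> lv.py <<'E'
cv2.imwrite('pics/end.png',c['pixels'][...,::-1])
P=cloud(c)
l=mask(c,(100,120,40),(128,255,255),(235,215,300,275))>0;q=P[l];q=q[q[:,2]>.06];print('beaker',np.nanmin(q,0),np.nanmax(q,0))
l=mask(c,(45,100,40),(85,255,255),(280,188,302,212))>0;print('cap z',np.nanpercentile(P[l][:,2],90))
E
python3 lv.py
```

```text
at [0.494  0.0915 0.2999] to [0.618  0.0585 0.165 ] d [ 0.124  -0.033  -0.1349] rv [-0.0016  0.0011  0.0017] rows 4.5 q [ 0.1  -0.44  2.17 -0.34  0.78 -1.03] t 17.93
32 theta arm -0.04372907331191467
16 bar [-0.064  0.074  0.165]
beaker [ 0.52949656 -0.03645258  0.06001013] [0.58075464 0.01839942 0.0712272 ]
cap z 0.21827367655372762
```

View pics/end.png

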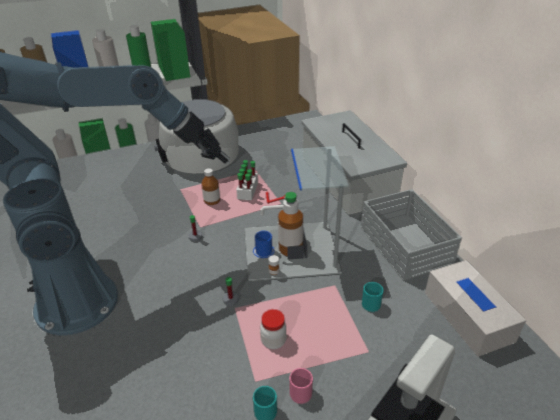

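The final picture shows the beaker on the disc at (264,243), the lever down at (272,198), matching its starting reading, and the cap up at (290,197). The other containers are where they were, and the arm is clear of everything.

```bash
python3 -c "
from bench import hand_in
print(hand_in())"
```

```text
the job is handed in; nothing more can be done
None
```

I handed the job in at about 18 s: the blue beaker stands under the spout, the lever was raised, the cap pressed fully and sprung back, the lever lowered again, and the other containers look unmoved; no verdict was returned.

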